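Empty the pail of glass blanks on the tipping stand

TASK

Empty the small steel pail of glass blanks into the white catch tray. Carry it by its bail to the green tipping stand, lower its two pins into the forks and press them down past the spring gates until both gates have snapped shut above them, with the black tipping handle on the robot's side (away from the long end of the tray), then let go; now take the tipping handle at its bottom rim and tip the pail over in the forks until all five blanks lie in the tray, and let it back down to hang upright in the forks, empty. Do not tip it out of the stand, and leave the cup, the glass block and the pine block where they are.

Things in the scene. Friction and masses are not known exactly. Their poses are not given: they have to be found in the camera images.
- pail: Small round steel pail, 88 mm tall, outer diameter 100 mm at the rim, 86 mm at the bottom, walls 3 mm, about 0.4 kg with bail, handle and blanks. Origin: centre of its underside; z up its axis; its tipping handle sticks out to its -x. Two trunnion pins, 10 mm in diameter, stick out along y from 51 to 85 mm either side, 74 mm above the underside; the bail's arms hang on them 58 mm from the middle.
- pail_axis (a point): Middle of the pail's trunnion axis: on the pail's axis, 74 mm above its underside. Axes as the pail's.
- bail (a joint): Angle of the pail's wire bail (rad): 0 = upright over the mouth, positive = leaning to the pail's +x (away from the tipping handle), limits +-1.4. It turns about the trunnion axis and has enough friction to stay where it is left.
- bail_grip (a point): Centre of the wooden roll on the bail, 88 mm from the trunnion axis (162 mm above the pail's underside with the bail upright). The roll is 50 mm long (along the pail's y), 16 mm in diameter, and spins on the wire, so the pail hangs nearly level below a gripper that pinches it. This point's axes spin with the roll: use only its position.
- tipping_handle: The pail's tipping handle, fixed to it low at the back: a loop in the pail's x-z plane from the wall to the bottom rim, with a black upright grip. Origin and axes: those of the pail. Swung up and over in the forks, it is free to turn to 2.5 rad from hanging; the blanks slide out over the front lip by about 2.3 rad.
- handle_grip (a point): Centre of the tipping handle's black grip: an upright rod 15 mm in diameter, 34 mm long, 86 mm behind the pail's axis (pail -x), 35 mm above its underside, so 39 mm below the trunnion axis; 33 mm free between it and the wall. Axes as the pail's. Pinched across the pail's y, it can turn between the pads as the pail tips.
- stand: Green steel tipping stand, fixed. Origin: under its middle, on the bench; +x points to the long end of the tray (pouring side), -x roughly to the robot. Two cheeks 58 mm wide (x), 10 mm thick, inner faces at y = +-66 mm, each ending in a fork: a slot 18 mm wide between round-ended tines 20 mm wide, tops 157 mm above the bench. Base plate 8 mm thick, to 87 mm in -x and 100 mm either side.
- fork_seat (a point): Where the middle of the pail's trunnion axis lies when both pins rest on the bottoms of the fork slots, below the gates: midway between the cheeks, 126 mm above the bench; axes as the stand's. The pail's underside then hangs 52 mm above the bench and the pail turns freely on its pins, which can shift a few mm along x and y.
- gate_left (a joint): Angle (rad) of the brass spring gate in the fork at the stand's +y: 0 = closed across the slot (146 mm above the bench), up to 1.45 = pushed down along the slot's wall. A pin resting on it is 26 mm above its seat; the pail's weight alone does not open the gates, 5 to 10 N more must be pressed down on the upright bail. They snap shut above the pins as these drop the last 7 mm, and hold them in.
- gate_right (a joint): Angle (rad) of the brass spring gate in the fork at the stand's -y: 0 = closed across the slot (146 mm above the bench), up to 1.45 = pushed down along the slot's wall. Sprung like the left one.
- tray: White catch tray with a black rubber mat, fixed on the stand's base plate between the cheeks. 250 mm (x) by 124 mm (y), walls 4 mm thick and 32 mm tall; origin under its middle, 60 mm to the stand's +x and 8 mm above the bench; axes as the stand's. The mat's top lies 7 mm above the origin.
- slurry_cup: Grey metal cup, 71 mm across and 88 mm tall, a bystander on the other side of the stand from the pail. Origin: centre of its underside.
- glass_octagon: Teal glass block, 55 mm across, 42 mm tall, a bystander. Origin: centre of its underside.
- pine_block: Plain pine block, 45 x 70 x 45 mm, a bystander. Origin: centre of its underside.
- blank_1: Loose frosted glass blank, octagonal with bevelled edges, 24 mm across, 14 mm thick, 16 g, at first lying in the pail. Origin: centre of its underside.
- blank_2: Loose frosted glass blank, octagonal with bevelled edges, 24 mm across, 14 mm thick, 16 g, at first lying in the pail. Origin: centre of its underside.
- blank_3: Loose frosted glass blank, octagonal with bevelled edges, 24 mm across, 14 mm thick, 16 g, at first lying in the pail. Origin: centre of its underside.
- blank_4: Loose frosted glass blank, octagonal with bevelled edges, 24 mm across, 14 mm thick, 16 g, at first lying in the pail. Origin: centre of its underside.
- blank_5: Loose frosted glass blank, octagonal with bevelled edges, 24 mm across, 14 mm thick, 16 g, at first lying in the pail. Origin: centre of its underside.

How it is judged:
By the outcome, as a careful person would: the job done as asked, in the order asked, and still so for the second after the job is handed in, with the robot touching nothing.
It also fails if it takes over 72 s, if anything falls off the work surface, if the arm or the gripper's body presses on something with over 40 N, if the wrist force passes 120 N, or if a joint passes its speed limit or range.

ROBOT

A 6-joint arm with a two-finger parallel gripper is mounted at the origin on a cart in front of the work surface, level with it; the furniture and walls round the work are solid. World frame = base frame: x ahead of the robot, y to its left, z up, the work surface at z = 0. Lengths are in m, angles in degrees, forces in N, time in s.
With the tool pointing down it reaches from about 0.35 to 0.875 m from the base axis. Payload 4.2 kg.
Tool frame: the origin (TCP) lies midway between the tips of the shut fingers; the grasp point (between the pads) lies 19 mm behind it; z points along the fingers, y is the line along which they close (so a half turn about z gives the same grasp; the last joint's range is limited). The gripper opens to 87 mm and grips with 3 to 60 N. Pads are 19 mm wide; open, the fingers measure 117 mm over their backs; the gripper's body (75 mm by 190 mm) begins 51 mm behind the grasp point.
Start: joints at [78.53, 22.042, 0.453, 0, -68.411, -14.817], TCP at [0.277, 0.56, 0.223] pointing down, gripper open.
Joint ranges: [-179.83, 179.83], [-69.29, 118.12], [-61.27, 80.66], [-181.25, 117.63], [-171.15, -9.14], [-177.46, 177.46]. Speed limits (degrees/s): [159.86, 159.86, 180, 180, 180, 180].

INTERFACE

Orientations are given as a 3x3 rotation matrix whose columns are the frame's x, y, z axes.
In Python, from station import r gives the robot as it stands.
- The arm moves only by the tool steer_hand, called after "Emit:" as name([rows], argument=value, ...), one row to a line, values as JSON. Schema: {"type":"object","properties":{"deltas":{"type":"array","items":{"type":"array","items":{"type":"number"},"minItems":7,"maxItems":7},"minItems":1,"maxItems":8},"only":{"type":"string"},"quiet":{"type":"boolean"},"lines":{"type":"string"}},"required":["deltas"],"additionalProperties":false}. deltas is a list of rows, 1 to 8 of them, each of 7 numbers: the opening from 0.0 (shut) to 1.0 (fully open), then dx, dy, dz in units of 50 mm, then a rotation vector rx, ry, rz in units of 10 degrees; each row is the pose to reach, as a shift and turn from the pose commanded when the call began, along the tool's axes at that moment; what a row does not reach only later rows make up. A row lasts 1/10 s, in which the tool goes at most 0.05 m and 8.59 degrees, less where a joint would pass 70% of its speed; a pose out of reach is approached as far as the arm can. The fingers move at their own pace and stop on an object; the grip force is fixed at half the most. Time passes only in rows, so rows that do not move let the fingers close. The tool returns the time, the measured TCP pose, the force, the opening and the grip force at its end. only (a regular expression) keeps the lines of the reply that match it, lines (a string "A,B") keeps lines A to B, and quiet returns only ok. Input that does not fit is refused with a message, and nothing moves.
- r.sense(): the state, without advancing time (a new reading comes with each control period).
- r.capture(name): name is "side" or "top" or "wrist"; returns a dict with "pixels" (384x512x3 uint8, red, green, blue), "z_map" (384x512 float32, m along the optical axis (not along the pixel's ray), 0 where there is no reading), "K" (3x3 intrinsics, pixels), "world_from_camera" (4x4, takes a point from camera to world coordinates). Camera axes: x right, y up, looking along -z (the intrinsics and any distortion apply to the point x, -y, -z); pixel columns grow to the right and rows downward; lengths in m; the calibration is good to about 2 mm. A picture is of the moment at which its call begins.
- r.finish_job(): hands the job in; it is judged then, once.
The state is a dict: "time_s": time; "joints": joint angles; "joint_velocities": joint speeds; "effort": joint torques, N m; "tcp_pos": TCP position; "ee_rot": TCP orientation; "wrist_force": force on the tool from outside, world axes, zero at the start; "moment": the same for the moment, N m; "gripper_width": opening from 0.0 (shut) to 1.0 (fully open); "gripper_force": force on a finger pad.
Only numpy, scipy, OpenCV 4.12 (cv2) and the standard library are available. Lean on these libraries where they do the work, as an engineer would, in place of code of your own. Each camera call takes 0.05 s, during which the arm holds its last target. There are 200 camera calls.

## Working session

There is one attempt and no reset: what is moved stays moved. The work goes in short steps, Python scripts to look and compute and a tool call to move; the robot and the scene stay as the last step left them, time stands still between calls to the robot, and variables do not carry over. Pictures are saved under pics/ and viewed, at most 10 in all, crops included, and the job is handed in when it is done.

```bash
ls; mkdir -p pics
```

Create h.py:
```python
import numpy as np, cv2
from station import r
np.set_printoptions(precision=4,suppress=True)
def pts(c):
    K=c["K"];z=c["z_map"];v,u=np.mgrid[0:384,0:512]
    P=np.stack([(u-K[0,2])/K[0,0]*z,-(v-K[1,2])/K[1,1]*z,-z],-1)
    T=c["world_from_camera"];W=P@T[:3,:3].T+T[:3,3];W[z==0]=np.nan
    return W
```

Run:
```python
from h import *
s=r.sense();print({k:np.round(v,3) for k,v in s.items()})
a=[]
for n in("top","side","wrist"):
    c=r.capture(n);np.savez(f"pics/{n}0.npz",**c);a.append(cv2.cvtColor(c["pixels"],cv2.COLOR_RGB2BGR));print(n,c["K"].tolist(),c["world_from_camera"])
cv2.imwrite("pics/top0.png",cv2.resize(a[0],(800,600)));cv2.imwrite("pics/side0.png",cv2.resize(a[1],(800,600)))
```

```text
pics
station.py
{'time_s': np.float64(0.0), 'joints': array([ 78.527,  22.091,   0.38 ,  -0.03 , -68.411, -14.817]), 'joint_velocities': array([-0.029, -0.008,  0.008, -0.012,  0.02 ,  0.022]), 'effort': array([  0.001, -39.067,  18.74 ,   4.22 ,   0.011,  -0.   ]), 'tcp_pos': array([0.277, 0.56 , 0.221]), 'ee_rot': array([[ 0.896, -0.443, -0.001],
       [-0.443, -0.896, -0.002],
       [ 0.   ,  0.002, -1.   ]]), 'wrist_force': array([ 0.039, -0.483, -0.193]), 'moment': array([ 0.006, -0.088, -0.004]), 'gripper_force': np.float64(0.0), 'gripper_width': np.float64(1.002)}
top [[456.4852620405823, 0.0, 255.12279597178357], [0.0, 456.4852620405823, 190.73113708326804], [0.0, 0.0, 1.0]] [[-0.0049  0.9829 -0.1842  0.3978]
 [-1.     -0.0035  0.0079  0.0336]
 [ 0.0071  0.1843  0.9828  1.0971]
 [ 0.      0.      0.      1.    ]]
side [[389.98783360819033, 0.0, 259.8852269376125], [0.0, 389.98783360819033, 191.72942942984022], [0.0, 0.0, 1.0]] [[ 0.9784  0.1021 -0.1798  0.3894]
 [-0.2051  0.3693 -0.9064 -0.8384]
 [-0.0262  0.9237  0.3823  0.4647]
 [ 0.      0.      0.      1.    ]]
wrist [[338.33409777624894, 0.0, 253.7866017417134], [0.0, 338.33409777624894, 198.23439711218003], [0.0, 0.0, 1.0]] [[-0.4425  0.8636  0.2418  0.3412]
 [-0.8968 -0.4267 -0.1173  0.5278]
 [ 0.0019 -0.2688  0.9632  0.3843]
 [ 0.      0.      0.      1.    ]]
```

View pics/top0.png

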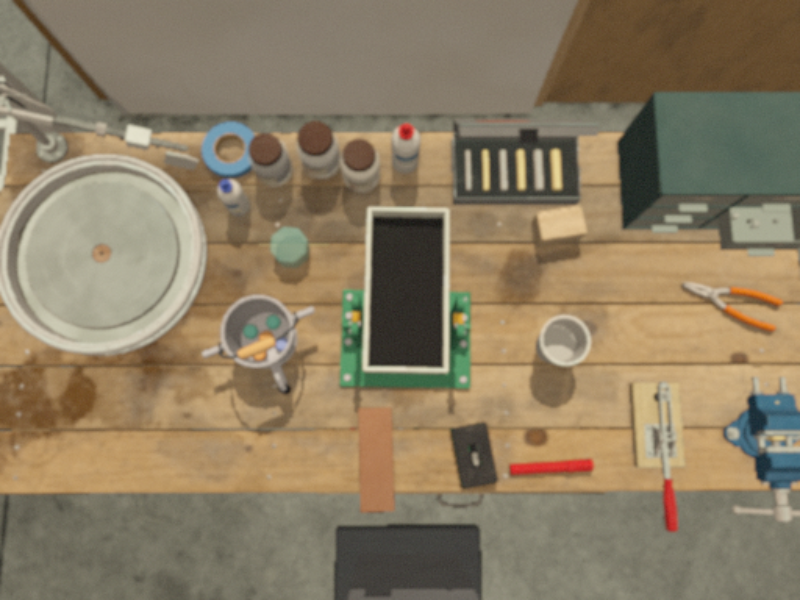

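View pics/side0.png

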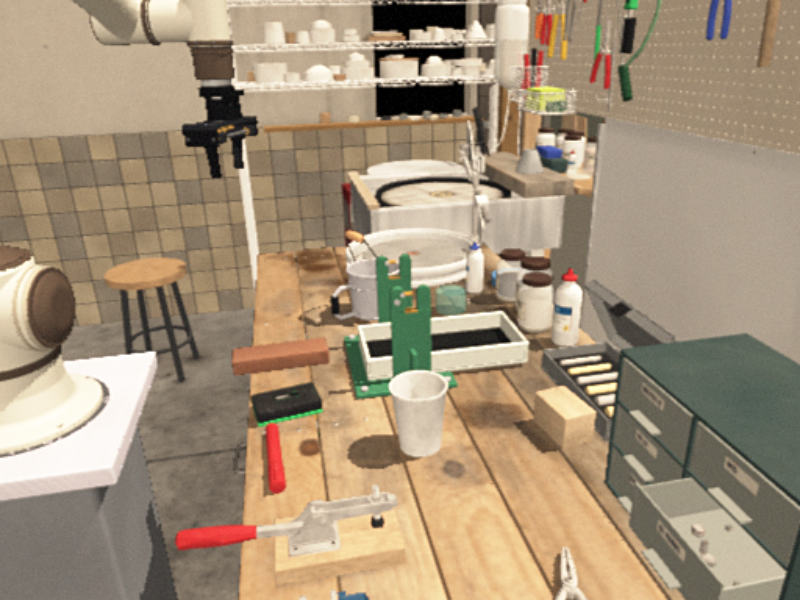

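The top view shows the pail at about (258,332) with pins at (210,352) and (305,312), the orange roll at (255,345), the handle at (285,385), and the stand and tray at (405,310). In the side view, the pail is behind the stand with its handle toward the robot and the cup in front. Next I'll measure these points.

Run:
```python
from h import *
def fit(n,m,W):
    P=W[m];P=P[~np.isnan(P[:,0])];print(n,len(P),"med",np.median(P,0),"min",P.min(0),"max",P.max(0))
    return P
for cam in("top","side"):
    c=dict(np.load(f"pics/{cam}0.npz"));W=pts(c);hsv=cv2.cvtColor(c["pixels"],cv2.COLOR_RGB2HSV);H,S,V=cv2.split(hsv);X,Y,Z=W[...,0],W[...,1],W[...,2]
    near=(abs(Y-.27)<.13)&(abs(X-.5)<.16)
    P=fit(cam+" roll",near&(H>5)&(H<22)&(S>120)&(Z>.11),W)
    if len(P)>5:
        d=P[:,:2]-P[:,:2].mean(0);u,s,v=np.linalg.svd(d);print(" roll dir",v[0],np.ptp(d@v[0]))
    P=fit(cam+" rim",near&(Z>.08)&(Z<.095)&(S<90),W)
    if len(P)>20:
        A=np.c_[2*P[:,:2],np.ones(len(P))];
        # robust: circle fit
        q=P
        for _ in range(8):
            A=np.c_[2*q[:,:2],np.ones(len(q))];x=np.linalg.lstsq(A,(q[:,:2]**2).sum(1),rcond=None)[0];R=np.sqrt(x[2]+x[0]**2+x[1]**2)
            e=abs(np.hypot(*(P[:,:2]-x[:2]).T)-R);q=P[e<max(.003,np.percentile(e,60))]
        print(" rim circle",x[:2],R)
    fit(cam+" handle black",near&(V<60)&(Z>.015)&(Z<.08),W)
    g=(H>60)&(H<90)&(S>110)&(abs(Y-.03)<.15)&(X>.3)&(X<.7)
    P=fit(cam+" green top",g&(Z>.15)&(Z<.163),W)
    for sg in(1,-1):
        q=P[sg*(P[:,1]-.03)>0]
        if len(q): print("  ",sg,len(q),q.mean(0),q.min(0),q.max(0))
    m=g&(Z<.012)&(Z>.002);P=fit(cam+" base",m,W)
    if cam=="top": print(cv2.minAreaRect(P[:,:2].astype(np.float32)))
    m=(S<60)&(V>150)&(Z>.034)&(Z<.046)&(abs(Y-.03)<.1)&(X>.3)&(X<.75);P=fit(cam+" trayrim",m,W)
    if cam=="top" : print(cv2.minAreaRect(P[:,:2].astype(np.float32)))
    g=near&(Z>.11);P=fit(cam+" high",g,W)
c=dict(np.load("pics/top0.npz"));W=pts(c)
for (u,v) in((210,352),(305,312),(220,350),(300,315),(258,345),(258,332),(283,384),(278,370),(355,320),(460,320)):
    a,b=int(u*.64),int(v*.64);print((u,v),W[b,a],c["pixels"][b,a])
i=cv2.cvtColor(c["pixels"][170:270,115:320],cv2.COLOR_RGB2BGR);cv2.imwrite("pics/crop0.png",cv2.resize(i,None,fx=3.9,fy=3.9,interpolation=cv2.INTER_CUBIC))
```

```text
top roll 147 med [0.5065 0.2133 0.1633] min [0.4959 0.1929 0.1546] max [0.5233 0.2363 0.1679]
 roll dir [ 0.4247 -0.9053] 0.04810003873872701
top rim 434 med [0.5505 0.2373 0.0896] min [0.49   0.1499 0.08  ] max [0.5914 0.3044 0.095 ]
 rim circle [0.5406 0.2264] 0.04871885822600004
top handle black 8 med [0.4599 0.1876 0.0496] min [0.4556 0.1866 0.0424] max [0.4642 0.191  0.0537]
top green top 41 med [0.5613 0.0825 0.1552] min [ 0.5229 -0.0617  0.1504] max [0.5805 0.0895 0.1612]
   1 26 [0.5505 0.0842 0.1551] [0.5256 0.0806 0.1504] [0.5805 0.0895 0.1605]
   -1 15 [ 0.5492 -0.0553  0.1561] [ 0.5229 -0.0617  0.1506] [ 0.5731 -0.0522  0.1612]
top base 348 med [0.4799 0.0163 0.0094] min [ 0.468  -0.0789  0.0036] max [0.6081 0.1113 0.012 ]
((0.5384535193443298, 0.016194239258766174), (0.18962229788303375, 0.14024698734283447), 89.65084075927734)
top trayrim 648 med [0.6192 0.0075 0.0439] min [ 0.4864 -0.0521  0.0343] max [0.7402 0.077  0.046 ]
((0.6127316355705261, 0.012610755860805511), (0.12607379257678986, 0.2526966333389282), 88.81989288330078)
top high 245 med [0.5083 0.2117 0.1617] 
[... 790 characters left out ...]
609  0.1049 0.0097]
side trayrim 621 med [ 0.639  -0.0322  0.0401] min [ 0.4838 -0.0535  0.034 ] max [0.7366 0.0831 0.0444]
side high 99 med [0.5062 0.2009 0.1543] min [0.4923 0.17   0.1107] max [0.5372 0.2751 0.163 ]
(210, 352) [0.5118 0.2965 0.0786] [201 191 179]
(305, 312) [0.5697 0.161  0.0817] [206 194 182]
(220, 350) [0.5121 0.2791 0.0954] [131 122 115]
(300, 315) [0.5655 0.1679 0.0801] [198 188 177]
(258, 345) [0.5121 0.211  0.166 ] [236 193 123]
(258, 332) [0.55   0.2406 0.0138] [113 118 105]
(283, 384) [0.4678 0.1925 0.0656] [144 134 123]
(278, 370) [0.4877 0.2014 0.0691] [137 127 119]
(355, 320) [0.5472 0.0852 0.1502] [208 158  42]
(460, 320) [ 0.547  -0.0557  0.1481] [215 166  53]
```

View pics/crop0.png

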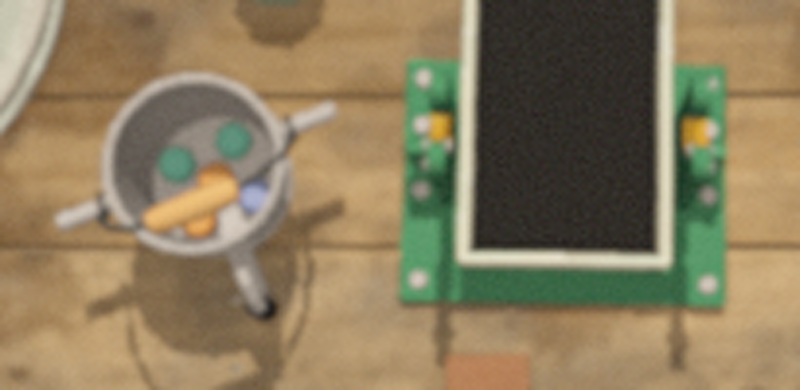

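The crop shows the pail at about 24° yaw with the bail leaning toward the handle, and both gates shut at (438,128) and (697,130). Next I'll fit the stand precisely and work out the first move.

Add to h.py:
```python
from scipy.spatial.transform import Rotation as Ro
def goal(p,yaw=0,tilt=0):
    """tool y along pail/stand x at yaw (deg) when mode 'bail'"""
    s=r.sense();R=np.array(s["ee_rot"]);a=np.radians(yaw)
    y=np.array([np.cos(a),np.sin(a),0]);z=np.array([0,0,-1.])
    if R[:,1]@y<0:y=-y
    T=np.c_[np.cross(y,z),y,z]
    show(p,T,s,R)
def show(p,T,s,R):
    d=R.T@(np.array(p)-s["tcp_pos"]);rv=Ro.from_matrix(R.T@T).as_rotvec(degrees=True)
    print("t",s["time_s"],"tcp",np.array(s["tcp_pos"]),"-> d",d,"rot",rv,"F",np.array(s["wrist_force"]),"w",s["gripper_width"])
```

Run:
```python
from h import *
c=dict(np.load("pics/top0.npz"));W=pts(c);hsv=cv2.cvtColor(c["pixels"],cv2.COLOR_RGB2HSV);H,S,V=cv2.split(hsv);X,Y,Z=W[...,0],W[...,1],W[...,2]
m=(S<70)&(V>150)&(Z>.034)&(Z<.047)&(abs(Y-.0126)<.075)&(X>.45)&(X<.76)
P=W[m]
for n,sel,ax in(("L",(P[:,1]>.062)&(P[:,0]>.5)&(P[:,0]<.73),0),("R",(P[:,1]<-.037)&(P[:,0]>.5)&(P[:,0]<.73),0),("near",(P[:,0]<.497)&(abs(P[:,1]-.0126)<.05),1),("far",(P[:,0]>.73)&(abs(P[:,1]-.0126)<.05),1)):
    q=P[sel];f=np.polyfit(q[:,ax],q[:,1-ax],1);print(n,len(q),"slope",f[0],np.degrees(np.arctan(f[0])),"at mid",np.polyval(f,[.6127,.0126][ax]))
for cam in("top","side"):
    c=dict(np.load(f"pics/{cam}0.npz"));W=pts(c);H,S,V=cv2.split(cv2.cvtColor(c["pixels"],cv2.COLOR_RGB2HSV))
    m=(H>15)&(H<30)&(S>130)&(W[...,2]>.13)&(W[...,2]<.17)&(abs(W[...,1]-.013)<.1)&(abs(W[...,0]-.55)<.04);q=W[m]
    for s in(1,-1):
        k=q[s*(q[:,1]-.013)>0];print(cam,"gate",s,len(k),k.mean(0) if len(k) else 0)
goal([.507,.2125,.26],24.5)
```

```text
L 227 slope -0.02128755993554028 -1.219503152592643 at mid 0.07245866012467647
R 241 slope -0.022033545140886217 -1.2622249102862186 at mid -0.047406792934138464
near 106 slope 0.013516658702949972 0.77440033809855 at mid 0.48924904638353195
far 114 slope 0.012457040892744452 0.7136989531430552 at mid 0.7344122926720118
top gate 1 23 [0.5508 0.0843 0.1492]
top gate -1 19 [ 0.5476 -0.0558  0.1493]
side gate 1 5 [0.5496 0.0837 0.1455]
side gate -1 12 [ 0.5475 -0.0572  0.146 ]
t 0.15 tcp [0.2766 0.56   0.2217] -> d [ 0.3605  0.2095 -0.0379] rot [ 0.0894 -0.0368 39.205 ] F [-0.6401  0.0588  0.2358] w 1.0016497983543136
```

Units first: shifts go in units of 50 mm and turns go in units of 10 degrees. So 0.36 m is 7.2, -0.038 m is -0.76, 5 degrees is 0.5.

Emit:
steer_hand([
  [1,0.9,0.52,-0.4,0,0,0.5],
  [1,1.8,1.04,-0.76,0,0,1],
  [1,2.7,1.56,-0.76,0,0,1.5],
  [1,3.6,2.1,-0.76,0,0,2],
  [1,4.5,2.62,-0.76,0,0,2.5],
  [1,5.4,3.14,-0.76,0,0,3],
  [1,6.3,3.66,-0.76,0,0,3.5],
  [1,7.2,4.18,-0.76,0,0,3.92],
])

```text
time_s: 0.95
tcp_pos: [0.4951, 0.2304, 0.2605]
ee_rot: [[0.412, -0.911, -0.0], [-0.911, -0.412, 0.0], [-0.0, 0.0, -1.0]]
wrist_force: [0.3, -0.1, 0.3]
gripper_width: 1.007
gripper_force: 0.0
```

Emit:
steer_hand([
  [1,0,0,0,0,0,0],
  [1,0,0,0,0,0,0],
])

```text
time_s: 1.15
tcp_pos: [0.4948, 0.2311, 0.2601]
ee_rot: [[0.413, -0.911, -0.001], [-0.911, -0.413, -0.0], [-0.0, 0.001, -1.0]]
wrist_force: [-0.2, -0.2, 0.1]
gripper_width: 0.997
gripper_force: 0.0
```

Run:
```python
from h import *
goal([.507,.2125,.136],24.5)
c=r.capture("wrist");W=pts(c);H,S,V=cv2.split(cv2.cvtColor(c["pixels"],cv2.COLOR_RGB2HSV))
m=(H>5)&(H<22)&(S>110)&(W[...,2]>.13)&(W[...,2]<.18);P=W[m];print(len(P),P.mean(0),P.min(0),P.max(0))
d=P[:,:2]-P[:,:2].mean(0);v=np.linalg.svd(d)[2];print(v[0])
```

```text
t 1.15 tcp [0.4948 0.2311 0.2601] -> d [ 0.022  -0.0035  0.1241] rot [ 0.0436  0.0074 -0.1297] F [-0.228  -0.1504  0.0862] w 0.9971707174520404
821 [0.5061 0.2153 0.1612] [0.4925 0.1902 0.1542] [0.5216 0.2386 0.1649]
[-0.3887  0.9214]
```

Emit:
steer_hand([
  [1,0.42,-0.07,0.6,0,0,0],
  [1,0.42,-0.07,1.4,0,0,0],
  [1,0.42,-0.07,2,0,0,0],
  [1,0.42,-0.07,2.44,0,0,0],
  [1,0.42,-0.07,2.44,0,0,0],
  [0,0.42,-0.07,2.44,0,0,0],
  [0,0.42,-0.07,2.44,0,0,0],
  [0,0.42,-0.07,2.44,0,0,0],
])

```text
time_s: 2.0
tcp_pos: [0.507, 0.2156, 0.1402]
ee_rot: [[0.416, -0.909, 0.003], [-0.909, -0.416, 0.002], [-0.001, -0.003, -1.0]]
wrist_force: [0.6, 0.5, 0.0]
gripper_width: 0.81
gripper_force: 0.0
```

Emit:
steer_hand([
  [0,0,0,0,0,0,0],
  [0,0,0,0,0,0,0],
  [0,0,0,0,0,0,0],
  [0,0,0,0,0,0,0],
])

```text
time_s: 2.4
tcp_pos: [0.5065, 0.2145, 0.1387]
ee_rot: [[0.415, -0.91, 0.0], [-0.91, -0.415, 0.0], [-0.0, -0.0, -1.0]]
wrist_force: [-0.8, 0.3, 0.4]
gripper_width: 0.447
gripper_force: 0.0
```

Emit:
steer_hand([
  [0,0,0,0,0,0,0],
  [0,0,0,0,0,0,0],
  [0,0,0,0,0,0,0],
  [0,0,0,0,0,0,0],
  [0,0,0,0,0,0,0],
  [0,0,0,0,0,0,0],
])

```text
time_s: 3.0
tcp_pos: [0.5065, 0.2146, 0.1385]
ee_rot: [[0.415, -0.91, 0.0], [-0.91, -0.415, 0.0], [0.0, -0.0, -1.0]]
wrist_force: [0.8, 0.1, -1.2]
gripper_width: 0.172
gripper_force: 29.9
```

In the tool's units: -0.035 m is -0.7, -0.0075 m is -0.15.

Emit:
steer_hand([
  [0,0,-0.12,-0.05,0,0,0],
  [0,0,-0.24,-0.086,0,0,0],
  [0,0,-0.36,-0.116,0,0,0],
  [0,0,-0.48,-0.136,0,0,0],
  [0,0,-0.6,-0.148,0,0,0],
  [0,0,-0.7,-0.15,0,0,0],
  [0,0,-0.7,-0.15,0,0,0],
])

```text
time_s: 3.7
tcp_pos: [0.5397, 0.2296, 0.1467]
ee_rot: [[0.415, -0.91, 0.002], [-0.91, -0.415, 0.001], [0.0, -0.002, -1.0]]
wrist_force: [1.3, -1.8, 3.8]
gripper_width: 0.171
gripper_force: 29.9
```

Run:
```python
from h import *
c=r.capture("top");np.savez("pics/top1.npz",**c);W=pts(c)
P=W[(W[...,2]>.083)&(W[...,2]<.093)&(abs(W[...,1]-.227)<.06)&(abs(W[...,0]-.54)<.06)];print(P.min(0),P.max(0))
cv2.imwrite("pics/a1.png",cv2.resize(cv2.cvtColor(c["pixels"][130:290,80:300],cv2.COLOR_RGB2BGR),None,fx=3,fy=3))
```

```text
[0.4946 0.1716 0.0835] [0.5913 0.2619 0.0929]
```

View pics/a1.png

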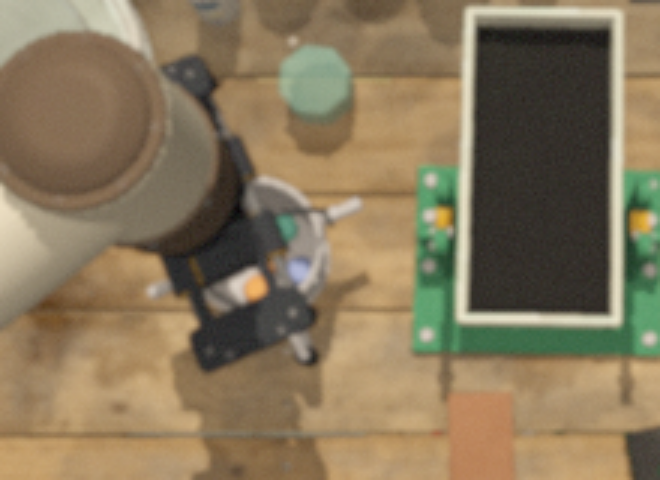

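The bail is upright and the pail hasn't moved, with its pins at (160,288) and (345,208). Now I'll lift it and carry it over.

In the tool's units: -0.19 m is -3.8, -0.18 m is -3.6.

Emit:
steer_hand([
  [0,0,0,-0.2,0,0,0],
  [0,0,0,-0.6,0,0,0],
  [0,0,0,-1.2,0,0,0],
  [0,0,0,-1.9,0,0,0],
  [0,0,0,-2.6,0,0,0],
  [0,0,0,-3.2,0,0,0],
  [0,0,0,-3.6,0,0,0],
  [0,0,0,-3.8,0,0,0],
])

```text
time_s: 4.55
tcp_pos: [0.5377, 0.2295, 0.3373]
ee_rot: [[0.415, -0.91, 0.0], [-0.91, -0.415, 0.002], [-0.001, -0.001, -1.0]]
wrist_force: [0.8, 0.7, -3.9]
gripper_width: 0.175
gripper_force: 29.9
```

Emit:
steer_hand([
  [0,0.2,0.08,0,0,0,0.1],
  [0,0.6,0.24,0,0,0,0.4],
  [0,1.2,0.48,0,0,0,0.8],
  [0,1.8,0.72,0,0,0,1.2],
  [0,2.4,0.94,0,0,0,1.6],
  [0,3,1.18,0,0,0,2],
  [0,3.5,1.38,0,0,0,2.3],
  [0,3.8,1.5,0,0,0,2.5],
])

```text
time_s: 5.35
tcp_pos: [0.5474, 0.0227, 0.3339]
ee_rot: [[-0.013, -1.0, -0.005], [-1.0, 0.013, -0.001], [0.001, 0.005, -1.0]]
wrist_force: [-0.4, 0.7, -3.4]
gripper_width: 0.171
gripper_force: 29.9
```

Emit:
steer_hand([
  [0,0,0,0,0,0,0],
  [0,0,0,0,0,0,0],
  [0,0,0,0,0,0,0],
  [0,0,0,0,0,0,0],
  [0,0,0,0,0,0,0],
])

```text
time_s: 5.85
tcp_pos: [0.5488, 0.0259, 0.3359]
ee_rot: [[-0.007, -1.0, -0.0], [-1.0, 0.007, 0.0], [-0.0, 0.0, -1.0]]
wrist_force: [0.2, -0.9, -4.0]
gripper_width: 0.169
gripper_force: 29.9
```

Run:
```python
from h import *
goal([.551,.0138,.337],-1.1)
for n in("top","side"):
    c=r.capture(n);np.savez(f"pics/{n}2.npz",**c)
    k=c["pixels"][90:290,150:400] if n=="top" else c["pixels"][60:300,130:390]
    cv2.imwrite(f"pics/{n}2.png",cv2.resize(cv2.cvtColor(k,cv2.COLOR_RGB2BGR),None,fx=2.4,fy=2.4))
a=cv2.imread("pics/top2.png");b=cv2.imread("pics/side2.png");h=max(len(a),len(b));p=lambda i:cv2.copyMakeBorder(i,0,h-len(i),0,0,0)
o=np.hstack([p(a),p(b)]);cv2.imwrite("pics/v2.png",cv2.resize(o,(800,int(h*800/o.shape[1]))))
```

```text
t 5.85 tcp [0.5488 0.0259 0.3359] -> d [ 0.0121 -0.0023 -0.0011] rot [0.0133 0.0073 0.6883] F [ 0.164  -0.8936 -3.9644] w 0.1691648098891472
```

View pics/v2.png

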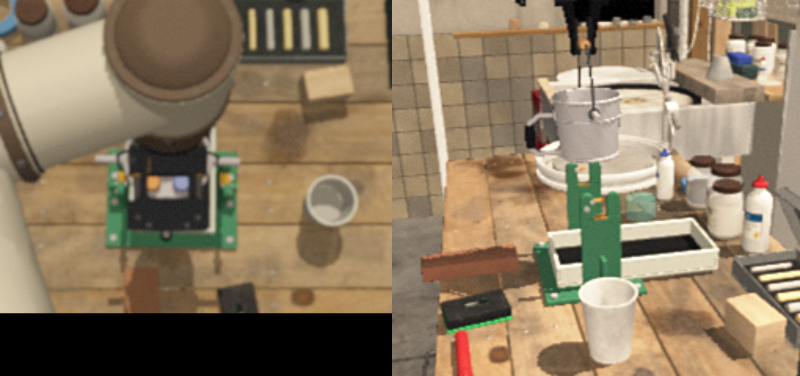

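The pail hangs about level over the stand with its handle on the robot's side. I'll align it, lower it to just above the forks, and measure the pins.

In the tool's units: 0.012 m is 0.24, -0.002 m is -0.04, 0.7 degrees is 0.07.

Emit:
steer_hand([
  [0,0.12,-0.02,0.2,0,0,0.07],
  [0,0.24,-0.04,0.5,0,0,0.07],
  [0,0.24,-0.04,0.9,0,0,0.07],
  [0,0.24,-0.04,1.24,0,0,0.07],
  [0,0.24,-0.04,1.5,0,0,0.07],
  [0,0.24,-0.04,1.64,0,0,0.07],
  [0,0.24,-0.04,1.64,0,0,0.07],
  [0,0.24,-0.04,1.64,0,0,0.07],
])

```text
time_s: 6.75
tcp_pos: [0.5511, 0.013, 0.2545]
ee_rot: [[-0.021, -1.0, 0.001], [-1.0, 0.021, -0.0], [0.0, -0.001, -1.0]]
wrist_force: [0.7, 0.7, -3.0]
gripper_width: 0.177
gripper_force: 29.9
```

Create m.py:
```python
from h import *
import sys
t=sys.argv[1];goal([.551,.0138,.25],-1.1)
im=[]
for n in("top","side"):
    c=r.capture(n);np.savez(f"pics/{n}{t}.npz",**c);W=pts(c);H,S,V=cv2.split(cv2.cvtColor(c["pixels"],cv2.COLOR_RGB2HSV))
    X,Y,Z=np.moveaxis(W,-1,0)
    for s in(1,-1):
        m=(s*(Y-.0138)>.06)&(s*(Y-.0138)<.09)&(abs(X-.55)<.06)&(Z>.1)
        pin=m&(S<70)&(V>90);grn=m&(H>55)&(H<95)&(S>90)&(Z>.14)
        for k,q in(("pin",W[pin]),("grn",W[grn])):
            if len(q)>2: print(n,s,k,len(q),np.median(q,0),q.min(0),q.max(0))
    k=c["pixels"][140:270,190:330] if n=="top" else c["pixels"][110:260,200:340]
    im.append(cv2.resize(cv2.cvtColor(k,cv2.COLOR_RGB2BGR),(400,400),interpolation=cv2.INTER_CUBIC))
cv2.imwrite(f"pics/m{t}.png",np.hstack(im))
```

```bash
python3 m.py 3
```

```text
t 6.75 tcp [0.5511 0.013  0.2545] -> d [-0.0008  0.0001  0.0045] rot [-0.0458 -0.012  -0.086 ] F [ 0.727   0.6761 -3.012 ] w 0.1766354539579026
top 1 pin 1642 [0.5211 0.0878 0.5987] [0.49   0.0738 0.1391] [0.5688 0.1038 0.6051]
top 1 grn 34 [0.5299 0.0847 0.1569] [0.5247 0.0805 0.1416] [0.5377 0.0892 0.1639]
top -1 pin 82 [ 0.5491 -0.0605  0.1865] [ 0.5264 -0.0727  0.1195] [ 0.5753 -0.047   0.2208]
top -1 grn 65 [ 0.5351 -0.0548  0.157 ] [ 0.5211 -0.0617  0.1407] [ 0.5782 -0.0514  0.1626]
side 1 pin 21 [0.506  0.0899 0.5255] [0.4971 0.0762 0.5218] [0.5121 0.1029 0.5278]
side -1 pin 131 [ 0.5453 -0.0589  0.1538] [ 0.5197 -0.0741  0.1   ] [ 0.5764 -0.0462  0.2165]
side -1 grn 94 [ 0.562  -0.0607  0.1482] [ 0.5215 -0.065   0.14  ] [ 0.5757 -0.0572  0.1567]
```

View pics/m3.png

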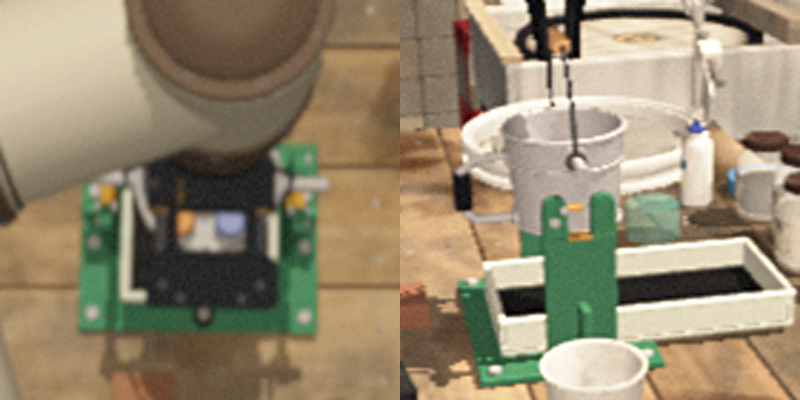

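The right pin is at (310,183) in the top crop and (575,160) in the side crop, hanging above its fork with the bail upright. I'll tighten the pin numbers.

Run:
```python
from h import *
for n in("top","side"):
    c=dict(np.load(f"pics/{n}3.npz"));W=pts(c);H,S,V=cv2.split(cv2.cvtColor(c["pixels"],cv2.COLOR_RGB2HSV));X,Y,Z=np.moveaxis(W,-1,0)
    for s in(1,-1):
        q=W[(s*(Y-.0138)>.062)&(s*(Y-.0138)<.09)&(abs(X-.55)<.03)&(Z>.17)&(Z<.2)&(S<90)]
        if len(q): print(n,s,len(q),np.median(q,0),q.min(0),q.max(0))
    # tops of tines: both tines by x
    for s in(1,-1):
        q=W[(s*(Y-.0138)>.062)&(s*(Y-.0138)<.08)&(abs(X-.55)<.035)&(Z>.150)&(Z<.163)&(H>55)&(H<95)]
        for lo,hi in((.5,.55),(.55,.6)):
            k=q[(q[:,0]>lo)&(q[:,0]<hi)]
            if len(k):print("  tine",s,len(k),k.mean(0),k[:,0].min(),k[:,0].max())
c=dict(np.load("pics/top0.npz"));W=pts(c);H,S,V=cv2.split(cv2.cvtColor(c["pixels"],cv2.COLOR_RGB2HSV));X,Y,Z=np.moveaxis(W,-1,0)
for s in(1,-1):
    q=W[(s*(Y-.0138)>.062)&(s*(Y-.0138)<.085)&(abs(X-.55)<.035)&(Z>.150)&(Z<.163)&(H>55)&(H<95)]
    for lo,hi in((.5,.55),(.55,.6)):
        k=q[(q[:,0]>lo)&(q[:,0]<hi)];print("top0 tine",s,len(k),k.mean(0) if len(k) else 0,k[:,0].min(),k[:,0].max())
```

```text
top 1 25 [0.5534 0.0831 0.1878] [0.5514 0.0771 0.1839] [0.5576 0.0955 0.1907]
top -1 54 [ 0.5508 -0.0607  0.1875] [ 0.5466 -0.0727  0.1825] [ 0.556  -0.0501  0.1916]
  tine 1 33 [0.5312 0.0847 0.1566] 0.5255338239799615 0.5377144887263425
  tine -1 36 [ 0.5294 -0.0568  0.1569] 0.521068947276404 0.5402105611688154
  tine -1 35 [ 0.5693 -0.0569  0.1575] 0.5626085463004765 0.5781823235282343
side -1 38 [ 0.5488 -0.068   0.1843] [ 0.5434 -0.0741  0.1768] [ 0.5544 -0.0485  0.1897]
  tine -1 20 [ 0.5302 -0.059   0.1532] 0.5221686649883532 0.5380299273503473
  tine -1 24 [ 0.5671 -0.0604  0.1531] 0.5602655263415599 0.576350361364353
top0 tine 1 36 [0.5322 0.0849 0.1568] 0.525571661469977 0.5401391020204049
top0 tine 1 41 [0.5711 0.0846 0.1567] 0.5637225416262 0.5811082467427926
top0 tine -1 39 [ 0.5298 -0.0573  0.1562] 0.5228691196066055 0.540236380521229
top0 tine -1 41 [ 0.5684 -0.057   0.1573] 0.5607707777830686 0.5783986216850501
```

In the tool's units: -0.001 m is -0.02, 0.001 m is 0.02.

Emit:
steer_hand([
  [0,-0.02,0.02,0.12,0,0,0],
  [0,-0.02,0.02,0.24,0,0,0],
  [0,-0.02,0.02,0.36,0,0,0],
  [0,-0.02,0.02,0.46,0,0,0],
  [0,-0.02,0.02,0.56,0,0,0],
  [0,-0.02,0.02,0.56,0,0,0],
])

```text
time_s: 7.45
tcp_pos: [0.5496, 0.014, 0.2255]
ee_rot: [[-0.021, -1.0, -0.001], [-1.0, 0.021, -0.0], [0.0, 0.001, -1.0]]
wrist_force: [-0.7, 0.0, -3.2]
gripper_width: 0.174
gripper_force: 29.9
```

Emit:
steer_hand([
  [0,0,0,0.08,0,0,0],
  [0,0,0,0.16,0,0,0],
  [0,0,0,0.24,0,0,0],
  [0,0,0,0.24,0,0,0],
])

```text
time_s: 7.85
tcp_pos: [0.5533, 0.0143, 0.2185]
ee_rot: [[-0.019, -1.0, 0.011], [-1.0, 0.019, 0.0], [-0.0, -0.011, -1.0]]
wrist_force: [-0.7, 0.6, 9.8]
gripper_width: 0.177
gripper_force: 29.9
```

Run:
```python
from h import *
c=r.capture("side");k=c["pixels"][110:260,200:340];cv2.imwrite("pics/s4.png",cv2.resize(cv2.cvtColor(k,cv2.COLOR_RGB2BGR),(560,600),interpolation=cv2.INTER_CUBIC))
```

```text
(no output)
```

View pics/s4.png

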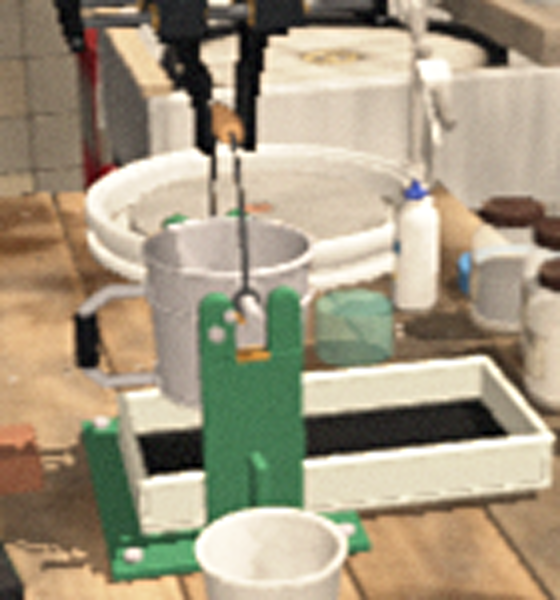

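The pin sits in the slot at about (250,318), with the brass gate just below it at (252,353) and about 13 N of press so far. I'll keep pressing.

In the tool's units: 0.012 m is 0.24, 0.009 m is 0.18.

Emit:
steer_hand([
  [0,0,0,0.06,0,0,0],
  [0,0,0,0.12,0,0,0],
  [0,0,0,0.18,0,0,0],
  [0,0,0,0.24,0,0,0],
])

```text
time_s: 8.3
tcp_pos: [0.5506, 0.0137, 0.2037]
ee_rot: [[-0.021, -1.0, 0.003], [-1.0, 0.021, -0.0], [0.0, -0.003, -1.0]]
wrist_force: [-0.0, 2.6, -5.4]
gripper_width: 0.177
gripper_force: 29.9
```

In the tool's units: 0.01 m is 0.2, 0.009 m is 0.18.

Emit:
steer_hand([
  [0,0,0,0.06,0,0,0],
  [0,0,0,0.12,0,0,0],
  [0,0,0,0.18,0,0,0],
  [0,0,0,0.2,0,0,0],
])

```text
time_s: 8.7
tcp_pos: [0.5547, 0.0138, 0.1981]
ee_rot: [[-0.018, -1.0, 0.014], [-1.0, 0.018, -0.001], [0.001, -0.014, -1.0]]
wrist_force: [-0.7, -2.6, 21.4]
gripper_width: 0.174
gripper_force: 29.9
```

Run:
```python
from h import *
im=[]
c=r.capture("top");k=c["pixels"][140:270,190:330];im.append(cv2.resize(k,(400,400),interpolation=cv2.INTER_CUBIC))
c=r.capture("side");k=c["pixels"][165:225,235:295];im.append(cv2.resize(k,(400,400),interpolation=cv2.INTER_CUBIC))
cv2.imwrite("pics/s5.png",cv2.cvtColor(np.hstack(im),cv2.COLOR_RGB2BGR))
```

```text
(no output)
```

View pics/s5.png

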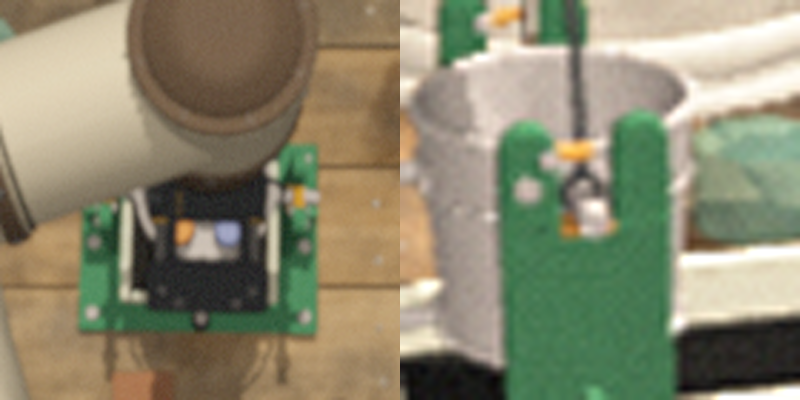

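The right pin is at the slot bottom (592,215) with its gate closed above it at (575,150), and the left gate also looks closed at (505,15). I'll relieve the press, let go, rise and verify.

Emit:
steer_hand([
  [0,0,0,-0.08,0,0,0],
  [0,0,0,-0.14,0,0,0],
  [0,0,0,-0.14,0,0,0],
  [0.6,0,0,-0.14,0,0,0],
  [0.6,0,0,-0.14,0,0,0],
  [0.6,0,0,-0.14,0,0,0],
  [0.6,0,0,-0.14,0,0,0],
  [0.6,0,0,-0.14,0,0,0],
])

```text
time_s: 9.6
tcp_pos: [0.5497, 0.0142, 0.1989]
ee_rot: [[-0.021, -1.0, -0.0], [-1.0, 0.021, -0.0], [0.0, 0.0, -1.0]]
wrist_force: [-0.4, -0.4, 0.7]
gripper_width: 0.537
gripper_force: 0.0
```

Emit:
steer_hand([
  [0.6,0,0,-0.2,0,0,0],
  [0.6,0,0,-0.8,0,0,0],
  [0.6,0,0,-1.6,0,0,0],
  [0.6,0,0,-2.4,0,0,0],
  [0.6,0,0,-3,0,0,0],
])

```text
time_s: 10.1
tcp_pos: [0.5502, 0.0139, 0.353]
ee_rot: [[-0.021, -1.0, 0.004], [-1.0, 0.021, 0.0], [-0.001, -0.004, -1.0]]
wrist_force: [1.0, 0.5, 0.2]
gripper_width: 0.599
gripper_force: 0.0
```

Emit:
steer_hand([
  [0.6,0,0.8,0,0,0,0],
  [0.6,0,1.6,0,0,0,0],
  [0.6,0,2.4,0,0,0,0],
  [0.6,0,3.2,0,0,0,0],
  [0.6,0,3.2,0,0,0,0],
])

```text
time_s: 10.6
tcp_pos: [0.3861, 0.0167, 0.351]
ee_rot: [[-0.019, -1.0, 0.003], [-1.0, 0.019, 0.002], [-0.002, -0.003, -1.0]]
wrist_force: [-0.3, 0.1, 1.3]
gripper_width: 0.598
gripper_force: 0.0
```

Run:
```python
from h import *
im=[]
for n,(a,b,e,f) in(("top",(130,250,200,320)),("side",(140,230,210,300))):
    c=r.capture(n);np.savez(f"pics/{n}6.npz",**c);im.append(cv2.resize(c["pixels"][a:b,e:f],(400,400),interpolation=cv2.INTER_CUBIC))
    W=pts(c);H,S,V=cv2.split(cv2.cvtColor(c["pixels"],cv2.COLOR_RGB2HSV));X,Y,Z=np.moveaxis(W,-1,0)
    for s in(1,-1):
        q=W[(s*(Y-.0138)>.066)&(s*(Y-.0138)<.09)&(abs(X-.55)<.02)&(Z>.1)&(Z<.2)&(S<80)]
        g=W[(s*(Y-.0138)>.06)&(s*(Y-.0138)<.085)&(abs(X-.55)<.02)&(Z>.1)&(Z<.2)&(S>130)&(H<30)]
        for k in(q,g):
            if len(k): print(n,s,len(k),np.median(k,0),k.min(0),k.max(0))
    q=W[(abs(Y-.0138)<.04)&(abs(X-.55)<.1)&(Z>.15)&(Z<.25)&(H>5)&(H<22)&(S>110)];print("roll",len(q),np.median(q,0) if len(q) else 0)
    q=W[(abs(Y-.0138)<.03)&(X<.48)&(X>.43)&(Z>.05)&(Z<.12)&(V<70)];print("blk",len(q),np.median(q,0) if len(q) else 0,q.min(0) if len(q) else 0,q.max(0) if len(q) else 0)
cv2.imwrite("pics/s6.png",cv2.cvtColor(np.hstack(im),cv2.COLOR_RGB2BGR))
```

```text
top 1 36 [0.5522 0.0915 0.1342] [0.5317 0.0798 0.1172] [0.5627 0.097  0.1589]
top 1 21 [0.5512 0.0852 0.1494] [0.5447 0.0829 0.1205] [0.5629 0.0908 0.1529]
top -1 35 [ 0.5474 -0.0657  0.1324] [ 0.5302 -0.0726  0.1265] [ 0.5685 -0.0526  0.1616]
top -1 24 [ 0.5501 -0.0558  0.1478] [ 0.5427 -0.0603  0.1193] [ 0.5604 -0.0514  0.1528]
roll 178 [0.541  0.0133 0.2218]
blk 0 0 0 0
side 1 24 [0.5409 0.0829 0.1468] [0.5313 0.08   0.1286] [0.5689 0.1004 0.1568]
side 1 2 [0.5484 0.0825 0.1452] [0.5484 0.0822 0.1438] [0.5484 0.0829 0.1467]
side -1 73 [ 0.5478 -0.0606  0.131 ] [ 0.5304 -0.0731  0.1153] [ 0.5634 -0.0525  0.1564]
side -1 18 [ 0.5456 -0.0596  0.1445] [ 0.5405 -0.0644  0.1172] [ 0.5573 -0.0523  0.1477]
roll 45 [ 0.5369 -0.0069  0.217 ]
blk 65 [0.4724 0.0101 0.0767] [0.4652 0.007  0.0612] [0.4796 0.0168 0.0922]
```

View pics/s6.png

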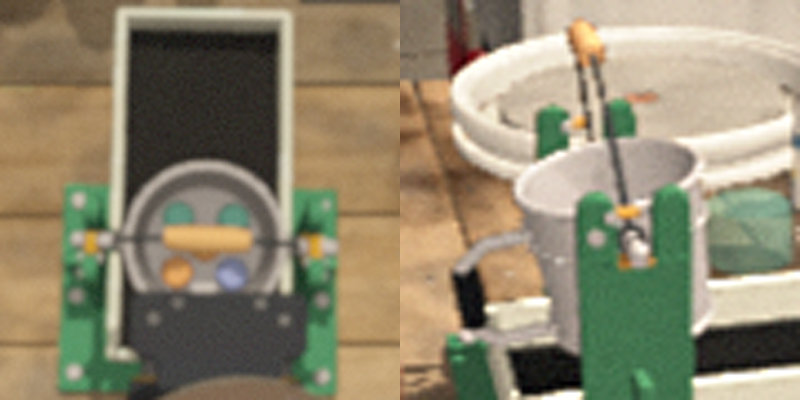

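Top view: both gates at (92,242) and (317,245) lie closed over the pins, and all five blanks are in the pail. Side view: the pail hangs tilted about 8° with the black handle at (468,300). Next is the handle grasp.

Add to h.py:
```python
SY=np.radians(-1.1);C=np.array([.551,.0138,.127])
def tip(phi,t,back=0,flip=1,base=None):
    """TCP goal for pail rotation phi, tool tilt t (deg), back off along tool z"""
    s=r.sense();R=np.array(s["ee_rot"]);a=np.radians(24.4-phi);t=np.radians(t)
    Rz=Ro.from_euler("z",SY).as_matrix()
    g=C+Rz@(.0944*np.array([-np.cos(a),0,-np.sin(a)]))
    z=Rz@[np.sin(t),0,-np.cos(t)];y=flip*(Rz@[0,1,0]);T=np.c_[np.cross(y,z),y,z]
    if base is None: show(g+z*(.019-back),T,s,R)
    return g+z*(.019-back),T
```

Run:
```python
from h import *
print(r.sense()["joints"])
for f in(1,-1): tip(-8,30,.08,f)
goal([.40,.0165,.30],0)
```

```text
[ 26.7801  -6.3412 -15.2197   0.0204 -80.9081 -27.9155]
t 10.7 tcp [0.3894 0.0174 0.3505] -> d [ 0.0008 -0.0506  0.2215] rot [ 23.4117 -23.2992  87.729 ] F [ 0.0159 -0.2577 -0.0623] w 0.5987988147194464
t 10.7 tcp [0.3894 0.0174 0.3505] -> d [ 0.0008 -0.0506  0.2215] rot [ 23.3051  23.4177 -87.8342] F [ 0.0159 -0.2577 -0.0623] w 0.5987988147194464
t 10.7 tcp [0.3894 0.0174 0.3505] -> d [ 0.0008 -0.0104  0.0506] rot [-0.1989  0.0802 -1.1322] F [ 0.0159 -0.2577 -0.0623] w 0.5987988147194464
```

Units first: shifts go in units of 50 mm and turns go in units of 10 degrees. So -0.03 m is -0.6, 0.03 m is 0.6, -56.8 degrees is -5.68.

Emit:
steer_hand([
  [0.55,0,-0.1,0,0.19,0.19,-0.71],
  [0.55,0,-0.2,0.2,0.38,0.38,-1.42],
  [0.55,0,-0.3,0.4,0.57,0.57,-2.13],
  [0.55,0,-0.4,0.6,0.76,0.76,-2.84],
  [0.55,0,-0.5,0.8,0.95,0.95,-3.55],
  [0.55,0,-0.6,1,1.13,1.14,-4.26],
  [0.55,0,-0.7,1.2,1.32,1.33,-4.97],
  [0.55,0,-0.8,1.4,1.51,1.51,-5.68],
])

```text
time_s: 11.5
tcp_pos: [0.431, 0.0172, 0.2788]
ee_rot: [[0.776, -0.534, 0.335], [-0.533, -0.84, -0.105], [0.338, -0.097, -0.936]]
wrist_force: [-0.7, -0.8, -0.3]
gripper_width: 0.555
gripper_force: 0.0
```

```bash
python3 -c "
from h import *
print(r.sense()['joints']);tip(-8,30,.08,-1)"
```

```text
[ 35.2377 -10.3566 -38.8548  21.173  -50.6505   9.3628]
t 11.5 tcp [0.431  0.0172 0.2788] -> d [-0.0422  0.0104  0.1435] rot [  8.2887   8.3798 -30.7344] F [-0.6749 -0.7648 -0.2586] w 0.555025838024075
```

In the tool's units: 0.143 m is 2.86, 0.12 m is 2.4, 2 degrees is 0.2.

Emit:
steer_hand([
  [0.55,-0.14,0.04,0.4,0.2,0.2,-0.75],
  [0.55,-0.28,0.08,0.8,0.4,0.4,-1.5],
  [0.55,-0.42,0.1,1.3,0.6,0.6,-2.25],
  [0.55,-0.56,0.14,1.8,0.83,0.84,-3.07],
  [0.55,-0.7,0.18,2.4,0.83,0.84,-3.07],
  [0.55,-0.84,0.208,2.86,0.83,0.84,-3.07],
  [0.55,-0.84,0.208,2.86,0.83,0.84,-3.07],
  [0.55,-0.84,0.208,2.86,0.83,0.84,-3.07],
])

```text
time_s: 12.3
tcp_pos: [0.4541, 0.0116, 0.1649]
ee_rot: [[0.889, -0.021, 0.457], [-0.024, -1.0, -0.0], [0.457, -0.01, -0.889]]
wrist_force: [0.4, 0.3, -0.3]
gripper_width: 0.554
gripper_force: 0.0
```

Run:
```python
from h import *
print(r.sense()['joints']);tip(-8,30,.0,-1)
c=r.capture("side");np.savez("pics/side7.npz",**c);W=pts(c);H,S,V=cv2.split(cv2.cvtColor(c["pixels"],cv2.COLOR_RGB2HSV))
cv2.imwrite("pics/s7.png",cv2.cvtColor(cv2.resize(c["pixels"][110:250,150:310],(800,600)),cv2.COLOR_RGB2BGR))
```

```text
[ 19.7072  -3.5887 -61.1361  53.5958 -11.0752  17.9005]
t 12.3 tcp [0.4541 0.0116 0.1649] -> d [-0.0243 -0.003   0.1056] rot [-0.4701  2.7903 -0.3831] F [ 0.4353  0.3321 -0.2883] w 0.5541036949876549
```

View pics/s7.png

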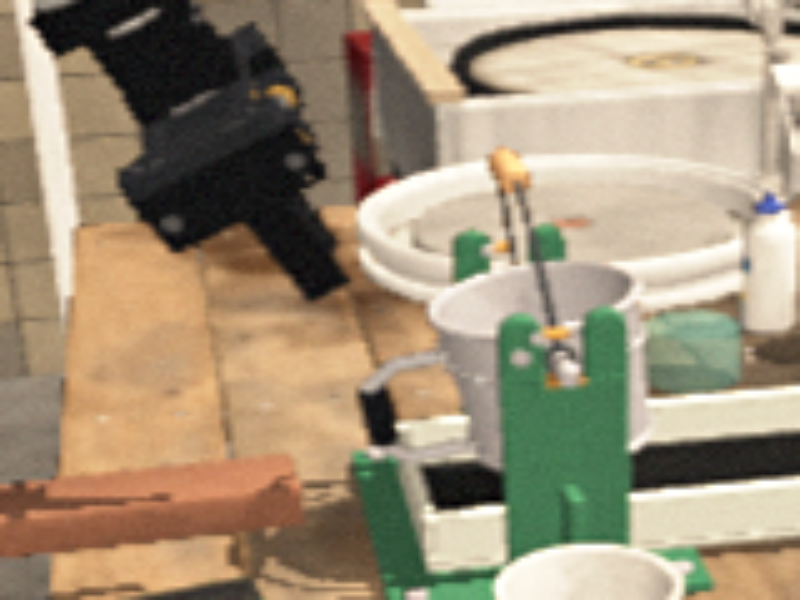

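Side view: the gripper is tilted about 27° at (330,280), with the handle below it at (378,415). J3 is at its limit here, so I'll use less tilt.

Run:
```python
from h import *
tip(-8,22,.04,-1);tip(-8,22,.003,-1)
c=dict(np.load("pics/side7.npz"));W=pts(c);H,S,V=cv2.split(cv2.cvtColor(c["pixels"],cv2.COLOR_RGB2HSV));X,Y,Z=np.moveaxis(W,-1,0)
q=W[(abs(Y-.0138)<.03)&(X<.49)&(X>.43)&(Z>.045)&(Z<.12)&(V<70)];print(len(q),np.median(q,0),q.min(0),q.max(0))
```

```text
t 12.35 tcp [0.4539 0.0119 0.1653] -> d [-0.0234 -0.003   0.0661] rot [-0.5397 -5.2577 -0.3174] F [-0.632   0.1348 -0.5333] w 0.5471710176660268
t 12.35 tcp [0.4539 0.0119 0.1653] -> d [-0.0268 -0.0026  0.1029] rot [-0.5397 -5.2577 -0.3174] F [-0.632   0.1348 -0.5333] w 0.5471710176660268
64 [0.4728 0.0103 0.0762] [0.4653 0.0066 0.0593] [0.4794 0.0183 0.0928]
```

In the tool's units: -0.02 m is -0.4, 0.02 m is 0.4, -5.2 degrees is -0.52.

Emit:
steer_hand([
  [0.5,-0.16,-0.02,0,-0.02,-0.26,-0.01],
  [0.5,-0.3,-0.04,0.2,-0.05,-0.52,-0.03],
  [0.5,-0.4,-0.06,0.4,-0.05,-0.52,-0.03],
  [0.5,-0.4,-0.06,0.4,-0.05,-0.52,-0.03],
])

```text
time_s: 12.75
tcp_pos: [0.4444, 0.0158, 0.1377]
ee_rot: [[0.927, -0.017, 0.374], [-0.016, -1.0, -0.006], [0.374, 0.0, -0.927]]
wrist_force: [-0.5, -0.2, -0.0]
gripper_width: 0.501
gripper_force: 0.0
```

Run:
```python
from h import *
print(r.sense()['joints']);tip(-8,22,.04,-1);tip(-8,22,.003,-1)
```

```text
[ 25.4996  -0.3822 -58.01    38.0103 -15.7235  28.2561]
t 12.75 tcp [0.4444 0.0158 0.1377] -> d [ 0.002 -0.     0.046] rot [-0.0459  0.0186  0.1159] F [-0.4848 -0.2498 -0.0059] w 0.5007933518267562
t 12.75 tcp [0.4444 0.0158 0.1377] -> d [0.0021 0.     0.083 ] rot [-0.0459  0.0186  0.1159] F [-0.4848 -0.2498 -0.0059] w 0.5007933518267562
```

Now on target with 22° of tilt. I'll advance along the tool axis and close.

In the tool's units: 0.083 m is 1.66, 0.075 m is 1.5.

Emit:
steer_hand([
  [0.5,0.04,0,0.4,0,0,0],
  [0.5,0.04,0,0.8,0,0,0],
  [0.5,0.04,0,1.2,0,0,0],
  [0.5,0.04,0,1.5,0,0,0],
  [0.5,0.04,0,1.66,0,0,0],
  [0.5,0.04,0,1.66,0,0,0],
])

```text
time_s: 13.35
tcp_pos: [0.4611, 0.0222, 0.1004]
ee_rot: [[0.94, -0.029, 0.34], [-0.018, -0.999, -0.035], [0.341, 0.027, -0.94]]
wrist_force: [0.5, -0.6, 1.2]
gripper_width: 0.5
gripper_force: 0.0
```

Run:
```python
from h import *
print(r.sense()['joints']);tip(-8,22,.003,-1)
c=r.capture("side");np.savez("pics/side8.npz",**c);c2=r.capture("wrist")
o=np.hstack([cv2.resize(c["pixels"][140:250,160:310],(400,293)),cv2.resize(c2["pixels"],(400,300))[:293]])
cv2.imwrite("pics/s8.png",cv2.cvtColor(o,cv2.COLOR_RGB2BGR))
```

```text
[ 18.1256   5.811  -61.1839  60.0693  -9.2372  12.0275]
t 13.35 tcp [0.4611 0.0222 0.1004] -> d [0.0021 0.0055 0.0423] rot [1.6393 2.0882 0.0209] F [ 0.5116 -0.572   1.1914] w 0.4998075397514561
```

View pics/s8.png

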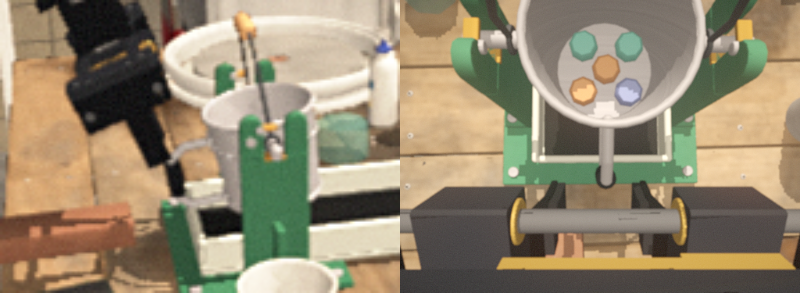

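The fingers at (175,180) in the left crop straddle the handle line, but j3 and j5 are both at their limits. I'll back off, cut the tilt to 10° and grip slightly higher on the rod.

Add to h.py:
```python
def tip2(phi,t,u=.006,ins=.013,rel=None):
    """u: up the rod, ins: rod distance behind tips; rel=(p0,R0): pose the goal is relative to"""
    f=np.radians(phi);t=np.radians(t);Rz=Ro.from_euler("z",SY).as_matrix();v=np.array([-.086,0,-.039+u])
    g=C+Rz@Ro.from_euler("y",f).as_matrix()@v
    z=Rz@[np.sin(t),0,-np.cos(t)];y=-(Rz@[0,1,0]);T=np.c_[np.cross(y,z),y,z];p=g+z*ins
    s=r.sense();p0,R0=rel or (np.array(s["tcp_pos"]),np.array(s["ee_rot"]))
    return p,R0.T@(p-p0),Ro.from_matrix(R0.T@T).as_rotvec(degrees=True)
```

```text
(no output)
```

Emit:
steer_hand([
  [0.5,0,0,-0.8,0,-0.5,0],
  [0.5,0,0,-1.2,0,-1,0],
  [0.5,0,0,-1.2,0,-1.2,0],
  [0.5,0,0,-1.2,0,-1.2,0],
])

```text
time_s: 13.85
tcp_pos: [0.4416, 0.0212, 0.1565]
ee_rot: [[0.988, -0.034, 0.15], [-0.028, -0.999, -0.039], [0.151, 0.034, -0.988]]
wrist_force: [1.6, -1.7, 0.3]
gripper_width: 0.502
gripper_force: 0.0
```

Run:
```python
from h import *
print(r.sense()['joints']);print(tip2(-8,10),tip2(-8,10,ins=-.04))
```

```text
[ 28.1929   3.5691 -38.7266   9.1218 -41.4797  53.5184]
(array([0.4727, 0.0153, 0.0695]), array([0.0178, 0.0018, 0.0908]), array([ 2.0558,  1.3085, -0.4972])) (array([0.4635, 0.0155, 0.1217]), array([0.0166, 0.0038, 0.0379]), array([ 2.0558,  1.3085, -0.4972]))
```

Emit:
steer_hand([
  [0.5,0.16,0.04,0.2,0.1,0.06,-0.02],
  [0.5,0.332,0.08,0.5,0.2,0.13,-0.05],
  [0.5,0.332,0.08,0.76,0.2,0.13,-0.05],
  [0.5,0.34,0.06,1.1,0.2,0.13,-0.05],
  [0.5,0.35,0.04,1.5,0.2,0.13,-0.05],
  [0.5,0.36,0.04,1.82,0.2,0.13,-0.05],
  [0.5,0.36,0.04,1.82,0.2,0.13,-0.05],
])

```text
time_s: 14.55
tcp_pos: [0.4741, 0.0124, 0.0672]
ee_rot: [[0.985, -0.023, 0.173], [-0.022, -1.0, -0.01], [0.174, 0.007, -0.985]]
wrist_force: [-1.8, 0.5, -0.3]
gripper_width: 0.499
gripper_force: 0.0
```

Run:
```python
from h import *
print(r.sense()['joints']);print(tip2(-8,10))
```

```text
[ 23.9583  14.1878 -43.4243  11.3782 -23.9102  54.6841]
(array([0.4727, 0.0153, 0.0695]), array([-0.001 , -0.0028, -0.0026]), array([ 0.4094,  0.0073, -0.1546]))
```

In the tool's units: -0.002 m is -0.04.

Emit:
steer_hand([
  [0.5,0,-0.04,-0.04,0,0,0],
  [0,0,-0.04,-0.04,0,0,0],
  [0,0,-0.04,-0.04,0,0,0],
  [0,0,-0.04,-0.04,0,0,0],
  [0,0,-0.04,-0.04,0,0,0],
  [0,0,-0.04,-0.04,0,0,0],
  [0,0,-0.04,-0.04,0,0,0],
  [0,0,-0.04,-0.04,0,0,0],
])

```text
time_s: 15.35
tcp_pos: [0.4756, 0.0151, 0.0709]
ee_rot: [[0.984, -0.023, 0.178], [-0.021, -1.0, -0.009], [0.178, 0.005, -0.984]]
wrist_force: [0.2, -0.9, 0.7]
gripper_width: 0.161
gripper_force: 30.0
```

Run:
```python
from h import *
s=r.sense();rel=(np.array(s["tcp_pos"]),np.array(s["ee_rot"]))
print(s["gripper_width"],s["gripper_force"],s["wrist_force"])
p0,_,_=tip2(-8,10)
off=rel[0]-p0;print("off",off)
for ph in range(-8,145,8):
    t=np.interp(ph,[-8,30,60,140],[10,10,5,0]);p,d,rv=tip2(ph,t,rel=rel);d0=tip2(-8,10,rel=rel)[1]
    print(ph,p,(d-d0).round(3),rv.round(1))
c=r.capture("side");cv2.imwrite("pics/s9.png",cv2.cvtColor(cv2.resize(c["pixels"][110:250,160:320],(640,560)),cv2.COLOR_RGB2BGR))
```

```text
0.16064795071623322 30.012893882289973 [ 0.2148 -0.8906  0.6698]
off [ 0.0029 -0.0002  0.0014]
-8 [0.4727 0.0153 0.0695] [0. 0. 0.] [ 0.3 -0.3 -0.1]
0 [0.4673 0.0154 0.0812] [-0.003  0.    -0.012] [ 0.3 -0.3 -0.1]
8 [0.4635 0.0155 0.0935] [-0.005  0.    -0.025] [ 0.3 -0.3 -0.1]
16 [0.4615 0.0155 0.1062] [-0.004  0.    -0.038] [ 0.3 -0.3 -0.1]
24 [0.4613 0.0155 0.119 ] [-0.002  0.    -0.051] [ 0.3 -0.3 -0.1]
32 [0.4628 0.0155 0.1318] [ 0.001  0.    -0.063] [ 0.3 -0.6 -0.1]
40 [0.4658 0.0154 0.1441] [ 0.007  0.    -0.075] [ 0.3 -1.9 -0.2]
48 [0.4705 0.0153 0.1559] [ 0.013  0.    -0.085] [ 0.3 -3.3 -0.2]
56 [0.4768 0.0152 0.1669] [ 0.021  0.    -0.095] [ 0.3 -4.6 -0.2]
64 [0.4847 0.0151 0.1769] [ 0.031  0.    -0.103] [ 0.3 -5.5 -0.2]
72 [0.494  0.0149 0.1856] [ 0.042  0.    -0.11 ] [ 0.3 -6.  -0.2]
80 [0.5044 0.0147 0.193 ] [ 0.053  0.    -0.116] [ 0.3 -6.5 -0.2]
88 [0.5158 0.0145 0.1988] [ 0.065  0.    -0.12 ] [ 0.3 -7.  -0.2]
96 [0.5278 0.0142 0.203 ] [ 0.078  0.    -0.121] [ 0.3 -7.5 -0.2]
104 [0.5403 0.014  0.2054] [ 0.091  0.    -0.122] [ 0.3 -8.  -0.2]
112 [0.553  0.0138 0.2061] [ 0.103  0.    -0.12 ] [ 0.3 -8.5 -0.2]
120 [0.5657 0.0135 0.205 ] [ 0.116  0.    -0.117] [ 0.3 -9.  -0.2]
128 [0.5781 0.0133 0.2021] [ 0.127  0.    -0.112] [ 0.3 -9.5 -0.2]
136 [0.59   0.0131 0.1975] [ 0.138  0.    -0.105] [  0.3 -10.   -0.2]
144 [0.6012 0.0128 0.1912] [ 0.148  0.    -0.097] [  0.3 -10.3  -0.2]
```

In the tool's units: -0.051 m is -1.02, -0.044 m is -0.88.

Emit:
steer_hand([
  [0,-0.04,0,-0.12,0,0,0],
  [0,-0.06,0,-0.24,0,0,0],
  [0,-0.08,0,-0.36,0,0,0],
  [0,-0.1,0,-0.5,0,0,0],
  [0,-0.1,0,-0.62,0,0,0],
  [0,-0.08,0,-0.76,0,0,0],
  [0,-0.06,0,-0.88,0,0,0],
  [0,-0.04,0,-1.02,0,0,0],
])

```text
time_s: 16.2
tcp_pos: [0.4641, 0.0155, 0.121]
ee_rot: [[0.984, -0.023, 0.177], [-0.022, -1.0, -0.009], [0.177, 0.005, -0.984]]
wrist_force: [-0.9, 0.4, -3.6]
gripper_width: 0.161
gripper_force: 30.0
```

Create n.py:
```python
from h import *
import sys
s=r.sense();rel=(np.array(s["tcp_pos"]),np.array(s["ee_rot"]));off=np.array([.0029,-.0002,.0014])
print(s["wrist_force"],s["joints"])
for ph in map(int,sys.argv[1:]):
    t=np.interp(ph,[-8,30,60,140],[10,10,5,0]);p,d,rv=tip2(ph,t,rel=rel);d=d+rel[1].T@off
    print(ph,d.round(3),rv.round(1))
```

```bash
python3 n.py 24 32 40 48 56
```

```text
[-0.9292  0.399  -3.5738] [ 25.1939   7.9862 -40.0636   8.774  -33.2255  56.5423]
24 [0.    0.    0.001] [ 0.3 -0.2 -0.2]
32 [ 0.004  0.    -0.012] [ 0.3 -0.5 -0.2]
40 [ 0.009  0.    -0.023] [ 0.3 -1.9 -0.2]
48 [ 0.016  0.    -0.034] [ 0.3 -3.2 -0.2]
56 [ 0.024  0.    -0.044] [ 0.3 -4.5 -0.2]
```

In the tool's units: -0.044 m is -0.88, -0.039 m is -0.78, -4.5 degrees is -0.45.

Emit:
steer_hand([
  [0,0.04,0,-0.12,0,0,0],
  [0,0.08,0,-0.24,0,-0.05,0],
  [0,0.12,0,-0.36,0,-0.12,0],
  [0,0.18,0,-0.46,0,-0.19,0],
  [0,0.24,0,-0.58,0,-0.25,0],
  [0,0.32,0,-0.68,0,-0.32,0],
  [0,0.4,0,-0.78,0,-0.4,0],
  [0,0.48,0,-0.88,0,-0.45,0],
])

```text
time_s: 17.0
tcp_pos: [0.4769, 0.0144, 0.1672]
ee_rot: [[0.996, -0.024, 0.091], [-0.023, -1.0, -0.009], [0.091, 0.007, -0.996]]
wrist_force: [-5.7, 0.1, -0.9]
gripper_width: 0.159
gripper_force: 30.0
```

```bash
python3 n.py 56 64 72 80 88
```

```text
[-5.6989  0.0892 -0.8738] [ 22.9904   7.9771 -29.2557   3.3827 -48.1963  63.4849]
56 [ 0.003 -0.001 -0.001] [ 0.4  0.4 -0.2]
64 [ 0.012 -0.001 -0.01 ] [ 0.4 -0.5 -0.3]
72 [ 0.022 -0.001 -0.018] [ 0.4 -1.  -0.3]
80 [ 0.033 -0.001 -0.024] [ 0.4 -1.5 -0.3]
88 [ 0.045 -0.001 -0.029] [ 0.4 -2.  -0.3]
```

In the tool's units: 0.043 m is 0.86, 0.037 m is 0.74, -2 degrees is -0.2.

Emit:
steer_hand([
  [0,0.1,0,-0.1,0,0,0],
  [0,0.2,0,-0.2,0,-0.05,0],
  [0,0.3,0,-0.28,0,-0.08,0],
  [0,0.4,0,-0.36,0,-0.1,0],
  [0,0.52,0,-0.42,0,-0.12,0],
  [0,0.62,0,-0.48,0,-0.15,0],
  [0,0.74,0,-0.54,0,-0.17,0],
  [0,0.86,0,-0.58,0,-0.2,0],
])

```text
time_s: 17.8
tcp_pos: [0.5202, 0.0146, 0.2016]
ee_rot: [[0.998, -0.023, 0.064], [-0.022, -1.0, -0.006], [0.065, 0.005, -0.998]]
wrist_force: [-2.7, -0.9, -1.6]
gripper_width: 0.156
gripper_force: 30.0
```

```bash
python3 n.py 88 96 104 112 120
```

```text
[-2.7237 -0.8734 -1.6188] [ 20.4993  10.9681 -19.2821   1.9653 -56.4368  67.1659]
88 [-0.002  0.     0.001] [ 0.3 -0.4 -0.2]
96 [ 0.011  0.    -0.002] [ 0.3 -0.9 -0.2]
104 [ 0.023  0.    -0.004] [ 0.3 -1.4 -0.2]
112 [ 0.036  0.    -0.004] [ 0.3 -1.9 -0.2]
120 [ 0.049  0.    -0.002] [ 0.3 -2.4 -0.2]
```

Emit:
steer_hand([
  [0,0.1,0,-0.02,0,0,0],
  [0,0.22,0,-0.04,0,-0.09,0],
  [0,0.34,0,-0.06,0,-0.12,0],
  [0,0.46,0,-0.08,0,-0.14,0],
  [0,0.58,0,-0.08,0,-0.16,0],
  [0,0.72,0,-0.08,0,-0.19,0],
  [0,0.84,0,-0.06,0,-0.21,0],
  [0,0.98,0,-0.04,0,-0.24,0],
])

```text
time_s: 18.6
tcp_pos: [0.5691, 0.0136, 0.2063]
ee_rot: [[0.999, -0.023, 0.022], [-0.023, -1.0, -0.006], [0.023, 0.005, -1.0]]
wrist_force: [-2.9, 0.7, -1.9]
gripper_width: 0.155
gripper_force: 30.0
```

```bash
python3 n.py 120 128 136 140
```

Run:
```python
from h import *
c=r.capture("side");d=r.capture("top")
o=np.hstack([cv2.resize(c["pixels"][90:250,190:350],(400,400)),cv2.resize(d["pixels"][120:250,200:330],(400,400))])
cv2.imwrite("pics/s10.png",cv2.cvtColor(o,cv2.COLOR_RGB2BGR))
```

```text
[-2.9171  0.7049 -1.9237] [ 18.0606  16.6768 -10.2459   0.7918 -61.9533  70.2723]
120 [-0.  0. -0.] [ 0.3 -0.  -0.2]
128 [0.012 0.    0.003] [ 0.3 -0.5 -0.2]
136 [0.024 0.    0.008] [ 0.3 -1.  -0.2]
140 [0.029 0.    0.011] [ 0.3 -1.3 -0.2]
```

I've now viewed 11 pictures, one over the limit of 10, so from here I'll check with numbers only. I'm continuing to about 137°.

Emit:
steer_hand([
  [0,0.12,0,0.02,0,0,0],
  [0,0.24,0,0.06,0,-0.05,0],
  [0,0.36,0,0.1,0,-0.08,0],
  [0,0.48,0,0.16,0,-0.1,0],
  [0,0.5,0,0.18,0,-0.1,0],
  [0,0.5,0,0.18,0,-0.1,0],
  [0,0.5,0,0.18,0,-0.1,0],
  [0,0.5,0,0.18,0,-0.1,0],
])

```text
time_s: 19.5
tcp_pos: [0.5939, 0.0127, 0.1985]
ee_rot: [[1.0, -0.023, 0.006], [-0.023, -1.0, -0.005], [0.007, 0.005, -1.0]]
wrist_force: [-2.3, -2.3, 0.8]
gripper_width: 0.157
gripper_force: 30.0
```

Emit:
steer_hand([
  [0,0,0,0,0,0,0],
  [0,0,0,0,0,0,0],
  [0,0,0,0,0,0,0],
  [0,0,0,0,0,0,0],
  [0,0,0,0,0,0,0],
  [0,0,0,0,0,0,0],
])

```text
time_s: 20.1
tcp_pos: [0.5942, 0.0128, 0.1984]
ee_rot: [[1.0, -0.023, 0.006], [-0.023, -1.0, -0.005], [0.007, 0.005, -1.0]]
wrist_force: [-2.0, -4.5, 2.9]
gripper_width: 0.157
gripper_force: 30.0
```

Create b.py:
```python
from h import *
for n in("side","top"):
    c=r.capture(n);W=pts(c);H,S,V=cv2.split(cv2.cvtColor(c["pixels"],cv2.COLOR_RGB2HSV));X,Y,Z=np.moveaxis(W,-1,0)
    m=((X>.485)&(X<.74)&(abs(Y-.0125)<.062)&(Z>.012)&(Z<.06)&((S>70)|(V>110))&(V>70)&~((S<45)&(Z>.034))).astype(np.uint8)
    k,l,st,ce=cv2.connectedComponentsWithStats(m)
    for i in range(1,k):
        if st[i,4]>15: q=W[l==i];print(n,st[i,4],np.median(q,0),q[:,2].max(),np.median(c["pixels"][l==i],0))
```

```bash
python3 b.py; python3 n.py 136
```

```text
side 455 [0.6969 0.0688 0.0255] 0.043362616541389176 [228. 211. 183.]
side 60 [0.526  0.0733 0.0235] 0.03749836906629744 [230. 221. 194.]
side 72 [0.4872 0.0391 0.0337] 0.04400467941918129 [176.  165.5 143. ]
side 328 [ 0.6363 -0.0481  0.0237] 0.0365895454787587 [229. 220. 193.]
side 132 [ 0.5032 -0.0454  0.0242] 0.03692944488340055 [229. 220. 193.]
top 64 [ 0.5162 -0.0437  0.0419] 0.047955147317253255 [141.  138.  115.5]
top 16 [0.5067 0.0722 0.0442] 0.04835599899662224 [144.5 138.  116. ]
top 31 [0.4889 0.0587 0.0283] 0.047668231235175496 [136. 131. 111.]
[-1.4706 -4.1381  2.6484] [ 17.0459  19.9001  -6.5791   0.4558 -63.2614  71.4518]
136 [-0.001 -0.    -0.001] [ 0.3 -0.1 -0.2]
```

Create b2.py:
```python
from h import *
for n in("side","top","wrist"):
    c=r.capture(n);W=pts(c);P=c["pixels"].astype(int);X,Y,Z=np.moveaxis(W,-1,0)
    R,G,B=np.moveaxis(P,-1,0)
    reg=(X>.47)&(X<.75)&(abs(Y-.0125)<.06)&(Z>.008)&(Z<.2)
    for nm,m in(("teal",(G>R+18)&(B>R+8)),("orange",(R>G+35)&(G>B+15)),("blue",(B>R+12)&(B>G+10))):
        k,l,st,ce=cv2.connectedComponentsWithStats((m&reg).astype(np.uint8))
        for i in range(1,k):
            if st[i,4]>8: q=W[l==i];print(n,nm,st[i,4],ce[i].round(),np.median(q,0),q[:,2].min(),q[:,2].max(),np.median(P[l==i],0))
    m=reg&(R<50);print(n,"mat px",m.sum())
```

```bash
python3 b2.py
```

```text
side orange 96 [287. 207.] [0.6268 0.0332 0.0653] 0.014088358304184867 0.07742086096306999 [230. 156.  98.]
side mat px 575
top teal 168 [260. 243.] [0.4742 0.014  0.0101] 0.00802487542719299 0.01466733460363634 [51. 93. 63.]
top mat px 101
wrist teal 314 [290. 174.] [ 0.5992 -0.0234  0.0293] 0.02140756541494343 0.08147536167603048 [178. 230. 204.]
wrist teal 352 [237. 189.] [0.5842 0.0293 0.0292] 0.02033483541272374 0.03147677043865832 [167. 219. 192.]
wrist orange 397 [204. 132.] [0.6428 0.0584 0.0349] 0.012544144100045007 0.03985893373675403 [230. 173. 113.]
wrist orange 668 [253. 158.] [0.6212 0.0123 0.0765] 0.014160664495663 0.0809570471490268 [236. 191. 132.]
wrist orange 324 [234. 208.] [0.567  0.0326 0.0348] 0.01365083037689907 0.03979433258066811 [233. 177. 117.]
wrist blue 295 [297. 155.] [ 0.6192 -0.0308  0.0357] 0.014482333852229579 0.039327990262055246 [183. 183. 209.]
wrist mat px 0
```

All five blanks are in the tray, with their tops at about 0.03–0.04 m; the wrist camera sees two teal, two orange and one blue. I'll let the pail back down.

Emit:
steer_hand([
  [0,-0.12,0,-0.06,0,0,0],
  [0,-0.24,0,-0.1,0,0.05,0],
  [0,-0.38,0,-0.14,0,0.08,0],
  [0,-0.5,0,-0.16,0,0.1,0],
  [0,-0.64,0,-0.16,0,0.13,0],
  [0,-0.78,0,-0.16,0,0.16,0],
  [0,-0.92,0,-0.14,0,0.18,0],
  [0,-1.04,0,-0.12,0,0.2,0],
])

```text
time_s: 21.15
tcp_pos: [0.5415, 0.0142, 0.204]
ee_rot: [[0.999, -0.023, 0.042], [-0.022, -1.0, -0.006], [0.042, 0.005, -0.999]]
wrist_force: [0.7, -1.0, -0.3]
gripper_width: 0.159
gripper_force: 30.0
```

```bash
python3 n.py 104 100 90 80 70 60
```

```text
[ 0.7418 -0.9577 -0.325 ] [ 19.3151  13.5736 -15.146    1.2955 -59.1395  68.757 ]
104 [ 0.002  0.    -0.003] [ 0.3 -0.2 -0.2]
100 [-0.004  0.    -0.002] [ 0.3  0.1 -0.2]
90 [-0.02   0.     0.002] [ 0.3  0.7 -0.2]
80 [-0.035  0.     0.008] [ 0.3  1.3 -0.2]
70 [-0.048  0.     0.017] [ 0.3  2.  -0.2]
60 [-0.059  0.     0.028] [ 0.3  2.6 -0.2]
```

```bash
python3 b2.py | grep wrist
```

```text
wrist teal 430 [292. 124.] [ 0.6001 -0.0255  0.029 ] 0.014027140652978165 0.03170605601403659 [165.  218.5 193. ]
wrist teal 393 [237. 142.] [0.5843 0.0293 0.0291] 0.014189825197207073 0.03166708551925612 [124. 168. 146.]
wrist orange 303 [202.  78.] [0.6441 0.0602 0.0362] 0.014126424105030011 0.11088205768431897 [231. 174. 112.]
wrist orange 1335 [254.  81.] [0.6322 0.0111 0.1148] 0.012856563295474854 0.11831174982737763 [236. 192. 132.]
wrist orange 12 [212.  90.] [0.6338 0.0518 0.0277] 0.0252424735107854 0.03239189998403991 [136.   96.5  64. ]
wrist orange 341 [234. 161.] [0.5655 0.0324 0.0353] 0.013645412866779283 0.03948705955898235 [225. 167. 108.]
wrist blue 329 [297. 105.] [ 0.6173 -0.0293  0.0361] 0.014059574049918977 0.1135413907711385 [167. 168. 193.]
wrist mat px 63
```

Blanks static in the tray. Continuing back.

Emit:
steer_hand([
  [0,-0.1,0,-0.02,0,0,0],
  [0,-0.24,0,0,0,0.04,0],
  [0,-0.4,0,0.04,0,0.07,0],
  [0,-0.56,0,0.1,0,0.1,0],
  [0,-0.7,0,0.16,0,0.13,0],
  [0,-0.84,0,0.24,0,0.17,0],
  [0,-0.96,0,0.34,0,0.2,0],
  [0,-1.08,0,0.44,0,0.23,0],
])

```text
time_s: 22.1
tcp_pos: [0.4887, 0.0154, 0.1795]
ee_rot: [[0.996, -0.022, 0.082], [-0.022, -1.0, -0.007], [0.082, 0.005, -0.997]]
wrist_force: [1.7, 0.8, -1.7]
gripper_width: 0.155
gripper_force: 30.0
```

```bash
python3 n.py 65 55 45 35 25 15
```

```text
[ 1.7259  0.8279 -1.6581] [ 22.2833   8.6146 -26.1489   2.746  -51.037   64.7928]
65 [-0.     0.001  0.   ] [ 0.3 -0.  -0.2]
55 [-0.011  0.001  0.012] [ 0.3  1.1 -0.2]
45 [-0.019  0.001  0.025] [ 0.3  2.8 -0.2]
35 [-0.025  0.     0.04 ] [ 0.3  4.4 -0.2]
25 [-0.029  0.     0.055] [ 0.3  5.3 -0.2]
15 [-0.03   0.     0.071] [ 0.3  5.3 -0.2]
```

In the tool's units: 0.055 m is 1.1, 0.047 m is 0.94, 5.3 degrees is 0.53.

Emit:
steer_hand([
  [0,-0.1,0,0.1,0,0.05,0],
  [0,-0.22,0,0.24,0,0.11,0],
  [0,-0.3,0,0.36,0,0.2,0],
  [0,-0.38,0,0.5,0,0.28,0],
  [0,-0.44,0,0.64,0,0.36,0],
  [0,-0.5,0,0.8,0,0.44,0],
  [0,-0.54,0,0.94,0,0.5,0],
  [0,-0.58,0,1.1,0,0.53,0],
])

```text
time_s: 22.9
tcp_pos: [0.4641, 0.0155, 0.1225]
ee_rot: [[0.985, -0.022, 0.173], [-0.021, -1.0, -0.009], [0.174, 0.005, -0.985]]
wrist_force: [2.1, -1.6, 1.9]
gripper_width: 0.161
gripper_force: 30.0
```

```bash
python3 n.py 25 15 10 5 0 -5 -8
```

```text
[ 2.052  -1.5765  1.9142] [ 25.1418   7.9492 -39.6744   8.4347 -33.817   56.9458]
25 [0. 0. 0.] [ 0.3  0.  -0.1]
15 [-0.002  0.     0.016] [ 0.3  0.  -0.1]
10 [-0.003  0.     0.024] [ 0.3  0.  -0.1]
5 [-0.002  0.     0.032] [ 0.3  0.  -0.1]
0 [-0.001  0.     0.04 ] [ 0.3  0.  -0.1]
-5 [ 0.001 -0.     0.048] [ 0.3  0.  -0.1]
-8 [ 0.002 -0.     0.053] [ 0.3  0.  -0.1]
```

Emit:
steer_hand([
  [0,-0.02,0,0.16,0,0,0],
  [0,-0.04,0,0.32,0,0,0],
  [0,-0.06,0,0.48,0,0,0],
  [0,-0.04,0,0.64,0,0,0],
  [0,-0.02,0,0.8,0,0,0],
  [0,0.02,0,0.96,0,0,0],
  [0,0.04,0,1.06,0,0,0],
  [0,0.04,0,1.06,0,0,0],
])

```text
time_s: 23.7
tcp_pos: [0.4762, 0.0151, 0.0701]
ee_rot: [[0.985, -0.023, 0.172], [-0.021, -1.0, -0.009], [0.173, 0.005, -0.985]]
wrist_force: [0.6, -0.2, 4.0]
gripper_width: 0.167
gripper_force: 30.0
```

Emit:
steer_hand([
  [0.5,0,0,0,0,0,0],
  [0.5,0,0,0,0,0,0],
  [0.5,0,0,0,0,0,0],
  [0.5,0,0,0,0,0,0],
  [0.5,0,0,0,0,0,0],
])

```text
time_s: 24.2
tcp_pos: [0.4752, 0.015, 0.0705]
ee_rot: [[0.985, -0.023, 0.172], [-0.022, -1.0, -0.009], [0.172, 0.005, -0.985]]
wrist_force: [0.5, -0.2, 0.5]
gripper_width: 0.475
gripper_force: 0.0
```

Emit:
steer_hand([
  [0.5,0,0,-0.2,0,0,0],
  [0.5,0,0,-0.6,0,0,0],
  [0.5,-0.1,0,-1.2,0,0,0],
  [0.5,-0.2,0,-1.8,0,0,0],
  [0.5,-0.4,0,-2.4,0,0,0],
  [0.5,-0.6,0,-3,0,0,0],
])

```text
time_s: 24.8
tcp_pos: [0.4192, 0.0169, 0.2141]
ee_rot: [[0.985, -0.023, 0.172], [-0.022, -1.0, -0.009], [0.172, 0.005, -0.985]]
wrist_force: [0.1, 0.1, 0.2]
gripper_width: 0.497
gripper_force: 0.0
```

Now a numeric check of the pail, gates, bail and blanks, after some settling time.

Emit:
steer_hand([
  [0.5,-0.4,0,-0.6,0,0,0],
  [0.5,-0.6,0,-1.2,0,0,0],
  [0.5,-0.6,0,-1.2,0,0,0],
  [0.5,-0.6,0,-1.2,0,0,0],
  [0.5,-0.6,0,-1.2,0,0,0],
  [0.5,-0.6,0,-1.2,0,0,0],
  [0.5,-0.6,0,-1.2,0,0,0],
  [0.5,-0.6,0,-1.2,0,0,0],
], lines="1,2")

```text
time_s: 25.6
tcp_pos: [0.3802, 0.0181, 0.2664]
```

Run:
```python
from h import *
for n in("top","side"):
    c=r.capture(n);W=pts(c);P=c["pixels"].astype(int);H,S,V=cv2.split(cv2.cvtColor(c["pixels"],cv2.COLOR_RGB2HSV));X,Y,Z=np.moveaxis(W,-1,0)
    for s in(1,-1):
        q=W[(s*(Y-.0138)>.066)&(s*(Y-.0138)<.09)&(abs(X-.55)<.02)&(Z>.1)&(Z<.2)&(S<80)]
        g=W[(s*(Y-.0138)>.06)&(s*(Y-.0138)<.085)&(abs(X-.55)<.02)&(Z>.1)&(Z<.2)&(S>130)&(H<30)]
        for nm,k in(("pin",q),("gate",g)):
            if len(k): print(n,s,nm,len(k),np.median(k,0))
    q=W[(abs(Y-.0138)<.03)&(X<.49)&(X>.43)&(Z>.045)&(Z<.12)&(V<70)]
    if len(q):print("black",len(q),np.median(q,0))
    q=W[(abs(Y-.0138)<.04)&(Z>.17)&(Z<.25)&(abs(X-.55)<.1)&(H>5)&(H<22)&(S>110)]
    if len(q):print("roll",len(q),np.median(q,0))
    for nm,(x,y) in dict(oct=(0,0)).items():pass
```

```bash
python3 b2.py | egrep "wrist|top"
```

```text
top 1 pin 34 [0.546  0.0913 0.1379]
top 1 gate 25 [0.5541 0.0852 0.1482]
top -1 pin 34 [ 0.544  -0.064   0.1335]
top -1 gate 27 [ 0.5512 -0.0554  0.1484]
black 1 [0.4702 0.0219 0.0834]
roll 175 [0.5339 0.0134 0.2215]
side 1 pin 25 [0.5436 0.0837 0.1483]
side 1 gate 3 [0.551  0.0828 0.1462]
side -1 pin 78 [ 0.5433 -0.0604  0.1328]
side -1 gate 14 [ 0.5479 -0.0596  0.1448]
black 61 [0.4695 0.0096 0.0733]
roll 42 [ 0.5308 -0.0076  0.2169]
top teal 9 [280. 187.] [ 0.6055 -0.0342  0.0303] 0.02741723077585556 0.0363433589250064 [106. 131. 119.]
top teal 33 [239. 243.] [0.4755 0.0637 0.0098] 0.00819498362062876 0.013542223830239397 [ 58. 104.  69.]
top teal 59 [250. 242.] [0.4777 0.0376 0.01  ] 0.008016874534952256 0.014210188972147098 [ 58. 104.  70.]
top teal 94 [274. 243.] [ 0.4753 -0.0193  0.0105] 0.00815975169382721 0.01612558016782306 [ 57.5 103.   70. ]
top orange 66 [241. 172.] [0.6419 0.0584 0.0359] 0.01304540971668211 0.04222301802848949 [183.5 125.5  70. ]
top blue 60 [278. 182.] [ 0.619  -0.0302  0.0363] 0.013701999602655945 0.04280351277469818 [132.5 134.5 163.5]
top mat px 1450
wrist mat px 0
```

```bash
python3 -c "
from station import r
print(r.finish_job())"
```

```text
the job is handed in; nothing more can be done
None
```

I handed the job in at about 26 s: all five blanks are in the tray, and the empty pail hangs in the forks, leaning about 10° toward its handle, with both gates closed above the pins; I never moved near the cup, glass block or pine block but didn't re-measure them, and I viewed 11 pictures, one over the limit of 10.

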